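Vent the desiccator and crack its lid

TASK

Vent the vacuum desiccator: push the button on top of the vent valve box all the way down so that its lever drops, then lift the lever fully back up and let go of it. Then pull the desiccator's lid straight up by its handle until it breaks free of its sticky seal, without jerking it high, and finish while still holding it level in the gripper, over the box, about 3 cm above its seat. Leave the bottle, the tube rack and the beaker where they stand.

Things in the scene. Friction and masses are not known exactly. Their poses are not given: they have to be found in the camera images.
- chamber: Vacuum desiccator: white open box 170 x 170 x 90 mm high, fixed to the bench. Origin: centre of its underside; z up, its rim is at z = 90 mm; x points roughly away from the robot. A brass nozzle sticks out of its +x side. It stands left or right of the vent valve box.
- lid_handle (a point): Centre of the round aluminium handle bar on the lid: 14 mm diameter, along the lid's y axis (grip it across x), 96 mm clear between its two posts, above the middle of the lid, axis 36 mm above the lid's top (29 mm clear below the bar), 138 mm above the bench when shut. Axes as the lid's.
- vent: Vent valve box, painted grey, 70 x 80 x 100 mm high, fixed to the bench. Origin: centre of its underside; x points to the side where the lever sticks out (roughly away from the robot), z up.
- button_top (a point): Centre of the top face of the button, 120 mm above the bench when out, 112 mm when fully in; 8 mm off the middle of the box towards its -x.
- lever (a joint): Lever on the vent box's +x face; angle in rad about the box's y axis: 0 fully up (level, as at the start), 0.7 fully dropped, hanging at an angle. It stays where it is left; lifting it takes about 1 N at the tip and pushes the button out again (angle = 87.5 rad per m of button travel).
- lever_tip (a point): Centre of the black disc at the end of the lever: 26 mm diameter, 16 mm thick along the box's y axis (grip it across y), 90 mm from the pivot. About 90 mm above the bench when up, 32 mm when dropped. Its x axis points along the lever, y as the vent box's.
- lever_pivot (a point): Lever pivot, 43 mm from the middle of the vent box towards +x, 90 mm above the bench.
- bottle: Loose glass bottle with cap, 60 mm diameter, 120 mm high, standing between the two devices on the far side. Origin: centre of its underside. Leave alone.
- rack: Loose blue tube rack, 110 x 75 x 45 mm high, between the two devices on the robot's side. Origin: centre of its underside. Leave alone.
- beaker: Loose white plastic beaker, 70 mm diameter, 85 mm high, beyond the bottle. Origin: centre of its underside. Leave alone.
- lid: Loose grey lid on the chamber, plate 170 x 170 x 12 mm, 0.25 to 0.45 kg. Origin: centre of the plate's underside (90 mm up when shut); axes as the chamber's. A plug 16 mm deep below the plate fits in the box with 2 mm play. Rubber lips hold the plug: the upward pull climbs to 11 to 20 N (weight included) within the first 5 mm, falls off sharply, and past about 12 mm only the weight is left.
- button: Round grey push button, 26 mm diameter, in a black collar on top of the vent box; 8 mm of travel, straight down. It is linked to the lever: pushing it in drops the lever in step, and it stays in until the lever is lifted. Pushing takes about 2 N. Its origin lies on its axis, 20 mm below its top face.
Not all that is in view belongs to the job. What is shaped like the lid but blue or purple is not meant.

How it is judged:
By the outcome, as a careful person would: the job done as asked, in the order asked, and still so for the second after the job is handed in, while the arm keeps its last pose, push and grip.
It also fails if it takes over 64 s, if anything falls off the work surface, if the arm or the gripper's body presses on something with over 40 N, if the wrist force passes 120 N, or if a joint passes its speed limit or range.

ROBOT

A 7-joint arm with a two-finger parallel gripper is mounted at the origin on the work surface. World frame = base frame: x ahead of the robot, y to its left, z up, the work surface at z = 0. Lengths are in m, angles in rad, forces in N, time in s.
With the tool pointing down it reaches from about 0.4 to 0.85 m from the base axis. Payload 10.4 kg.
Tool frame: the origin (TCP) lies between the finger pads; the fingertips stand ahead of it and the grasp point (between the pads) lies 3 mm ahead of it (r.tips_ahead is the z of the fingertips in the tool frame, in m); z points along the fingers, y is the line along which they close (so a half turn about z gives the same grasp; the last joint's range is limited). The gripper opens to 87 mm and grips with 3 to 60 N. Pads are 19 mm wide; open, the fingers measure 117 mm over their backs; the gripper's body (75 mm by 190 mm) begins 51 mm behind the grasp point.
Start: joints at [-1.171, 0.332, -0.065, 1.46, 0.022, 1.35, -0.088], TCP at [0.256, 0.57, 0.219] pointing down, gripper open.
Joint ranges: [-2.6, 2.6], [-0.5, 2.12], [-1.47, 1.34], [0.16, 2.42], [-1.27, 4.41], [0.06, 2.06], [-2.6, 2.6]. Speed limits (rad/s): [2.22, 2.22, 2.79, 2.79, 3.14, 3.14, 3.14].

INTERFACE

Orientations are given as a unit quaternion [x, y, z, w].
In Python, from bench import telemetry, camera, get_calibration, r gives the robot as it stands.
- The arm moves only by the tool drive_tool, never from a script. Its argument "series" is one flat list of numbers, 7 for each row, row after row: the turn, a rotation vector about the tool's x, y, z in units of 5 degrees (1.0 is 5 degrees), then the shift along the tool's x, y, z in units of 40 mm (1.0 is 40 mm), then the opening, from -1 (shut) to 1 (fully open). A call has 1 to 10 rows; each row is the pose to reach, as a shift and turn from the pose commanded when the call began, along the tool's axes at that moment; what a row does not reach only later rows make up. A row lasts 1/12 s, in which the tool goes at most 41.7 mm and 7.16 degrees, less where a joint would pass 70% of its speed; a pose out of reach is approached as far as the arm can. A call with a gripper value outside its range is refused whole. The fingers move at their own pace and stop on an object; "grip_force" is the grip in N (left out, the last holds). Time passes only in rows, so rows that repeat a pose let the fingers close. It gives the time, the measured TCP pose, the force, the opening and the grip force at its end, in the units of the state.
- telemetry.read_state(): the state, without advancing time (a new reading comes with each control period).
- camera(name): name is "scene" or "top"; returns the picture (400x640x3 uint8, red, green, blue); there is no depth.
- get_calibration(name): a dict with "fovy" (degrees; the focal length in pixels is half the picture's height over the tangent of half this angle, whatever the lens; pixels are square), "cx", "cy" (the principal point, pixels), "xyz" and "rotation" of the camera in the world. Camera axes: x right, y up, looking along -z (the intrinsics and any distortion apply to the point x, -y, -z); pixel columns grow to the right and rows downward; lengths in m; the calibration is good to about 2 mm. A picture is of the moment at which its call begins. get_calibration takes no time and is no camera call.
- r.close_job(): hands the job in; it is judged then, once.
The state is a dict: "time": time; "joint_positions": joint angles; "joint_vel": joint speeds; "joint_torque": joint torques, N m; "ee_pos": TCP position; "eef_rot": TCP orientation; "ft_force": force on the tool from outside, world axes, zero at the start; "torque": the same for the moment, N m; "width": finger opening in m; "grip_force": force on a finger pad.
Only numpy, scipy, OpenCV 4.12 (cv2) and the standard library are available. Lean on these libraries where they do the work, as an engineer would, in place of code of your own. Each camera call takes 0.05 s, during which the arm holds its last target. There are 200 camera calls.

## Working session

There is one attempt and no reset: what is moved stays moved. The work goes in short steps, Python scripts to look and compute and a tool call to move; the robot and the scene stay as the last step left them, time stands still between calls to the robot, and variables do not carry over. Pictures are saved under pics/ and viewed, at most 10 in all, crops included, and the job is handed in when it is done.

Besides the shell and the picture viewer there is one more tool, called after "Emit:" by a JSON object that holds its "name" and its "arguments", one argument or row to a line. drive_tool: Moves the arm, as the interface text tells. Its arguments: {"type":"object","properties":{"series":{"type":"array"},"grip_force":{"type":"number"}},"required":["series"]}

```bash
mkdir -p pics; ls; python3 - <<'E'
from bench import telemetry,camera,get_calibration,r
import cv2
print(telemetry.read_state()); print(r.tips_ahead)
for n in("scene","top"):
    print(n,get_calibration(n)); cv2.imwrite(f"pics/{n}0.png",camera(n)[:,:,::-1])
E
```

```text
pics
{'time': 0.0, 'joint_positions': array([-1.17061192,  0.33290774, -0.06472826,  1.46095154,  0.02160672,
        1.34991542, -0.08847209]), 'joint_vel': array([ 1.27772568e-03,  1.86135562e-04,  4.21409608e-04,  1.44892654e-03,
       -6.71441520e-05,  7.32285530e-04,  8.77356848e-04]), 'joint_torque': array([ 4.52023269e-04, -6.23264980e+01,  2.48635415e-02, -3.89903247e+01,
       -6.14344259e-02,  3.99527256e-02,  1.43615534e-04]), 'ee_pos': array([0.25626518, 0.56960256, 0.21852675]), 'eef_rot': array([ 2.09783465e-01,  9.77747588e-01, -7.32723959e-04, -1.23175818e-04]), 'ft_force': array([ 0.15322245, -0.17935517, -0.12978503]), 'torque': array([ 0.06483612, -0.02209062, -0.01267654]), 'grip_force': 0.0, 'width': 0.08697585680819042}
0.022
scene {'fovy': 49.990373353128234, 'cx': 318.9296868522544, 'cy': 203.2735603084645, 'xyz': array([ 1.12234439, -0.38014222,  1.14735259]), 'rotation': array([0.27601897, 0.1294219 , 0.4227131 , 0.85345014])}
top {'fovy': 48.111798825695715, 'cx': 316.1689439367462, 'cy': 190.51571391166397, 'xyz': array([0.44485767, 0.06950327, 1.25171567]), 'rotation': array([ 0.03544785, -0.02255756, -0.69787644,  0.71498467])}
```

View pics/scene0.png

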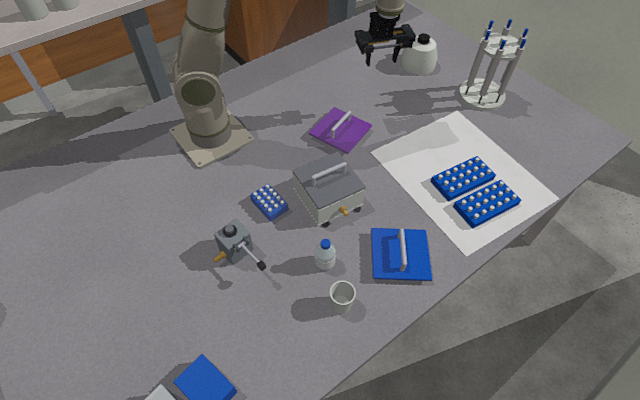

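View pics/top0.png

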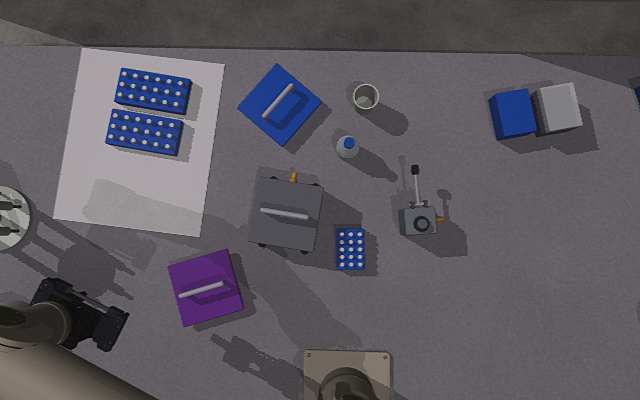

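The scene view shows the vent box at (235,245) with its lever tip at (262,266), and the grey-lidded chamber at (328,190) with its handle at (330,172). The top view shows the button at (422,224), the lever tip at (415,170) and the chamber handle running (262,210)–(307,218). The chamber is on the robot's left and the vent on its right.

```bash
cat > h.py <<'E'
from bench import telemetry,camera,get_calibration,r
import cv2, numpy as np
from scipy.spatial.transform import Rotation as R
def ray(n,p):
    c=get_calibration(n); f=200/np.tan(np.radians(c["fovy"])/2)
    d=R.from_quat(c["rotation"]).apply([(p[0]-c["cx"])/f,-(p[1]-c["cy"])/f,-1]); return c["xyz"],d/np.linalg.norm(d)
def plane(n,p,z):
    o,d=ray(n,p); return o+d*(z-o[2])/d[2]
def proj(n,P):
    c=get_calibration(n); f=200/np.tan(np.radians(c["fovy"])/2)
    q=R.from_quat(c["rotation"]).inv().apply(np.array(P)-c["xyz"]); return np.array([c["cx"]-f*q[0]/q[2],c["cy"]+f*q[1]/q[2]])
def tri(p,q):
    (a,d),(b,e)=ray("top",p),ray("scene",q)
    s=np.linalg.lstsq(np.stack([d,-e],1),b-a,rcond=None)[0]; A,B=a+s[0]*d,b+s[1]*e
    return (A+B)/2,np.linalg.norm(A-B)
def totool(P):
    "shift from tool now to world TCP point P, in tool axes, units of 40 mm"
    s=telemetry.read_state(); return R.from_quat(s["eef_rot"]).inv().apply(np.array(P)-s["ee_pos"])/.04
E
python3 - <<'E'
from h import *
t,s=cv2.imread("pics/top0.png"),cv2.imread("pics/scene0.png")
def crop(im,x,y,w,h,k): return cv2.resize(im[y:y+h,x:x+w],None,fx=k,fy=k,interpolation=cv2.INTER_CUBIC)
m=np.vstack([np.hstack([crop(t,395,160,50,80,5)[:300],crop(t,245,170,90,85,5)[:425][:300]]),]) if 0 else None
out=np.zeros((600,800,3),np.uint8)
for im,(x,y,w,h,k),(ox,oy) in[(t,(395,160,60,80,5),(0,0)),(t,(240,165,100,90,5),(300,0)),(s,(200,215,80,62,5),(0,400)),(s,(285,150,90,75,5),(400,400))]:
    c=crop(im,x,y,w,h,k)[:600-oy,:800-ox]; out[oy:oy+c.shape[0],ox:ox+c.shape[1]]=c
cv2.imwrite("pics/m.png",out)
E
```

```text
(no output)
```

View pics/m.png

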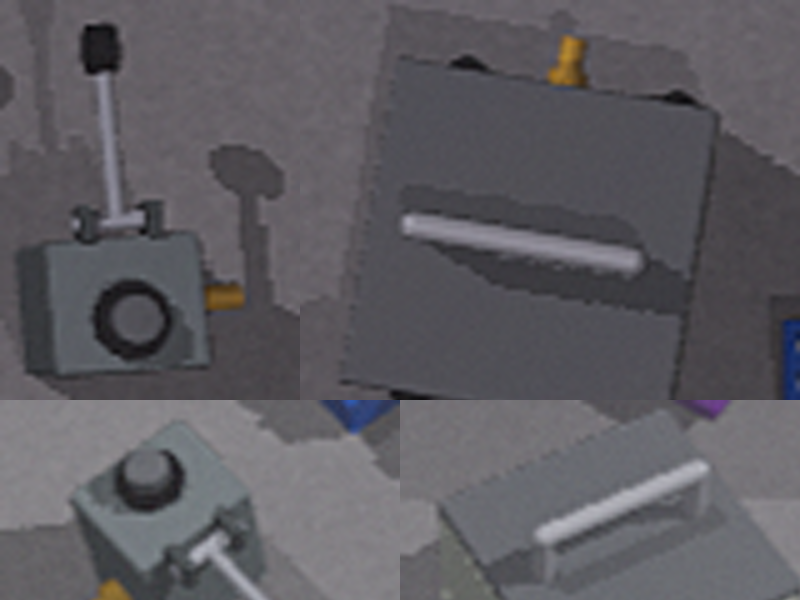

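The montage shows the button at top px (422,223.6) and scene px (230,228). The lever disc is at top px (415.2,169.6), and the handle runs from (261,210) to (308,217.4). I'll refine these with masks.

```bash
python3 - <<'E'
from h import *
t,s=cv2.imread("pics/top0.png"),cv2.imread("pics/scene0.png")
def blob(im,box,f):
    x,y,w,h=box; g=cv2.cvtColor(im[y:y+h,x:x+w],cv2.COLOR_BGR2GRAY); m=f(g).astype(np.uint8)
    n,l,st,c=cv2.connectedComponentsWithStats(m); i=1+np.argmax(st[1:,4])
    ys,xs=np.where(l==i); return cv2.minAreaRect(np.stack([xs+x,ys+y],1).astype(np.float32)),c[i]+[x,y],st[i,4]
ht=blob(t,(255,200,60,26),lambda g:g>120); hs=blob(s,(308,158,45,25),lambda g:g>165)
tt=blob(t,(408,160,16,18),lambda g:g<45); ts=blob(s,(255,257,14,16),lambda g:g<50)
bt=blob(t,(410,212,24,24),lambda g:g<50); bs=blob(s,(218,220,24,20),lambda g:g<50)
for k,v in dict(ht=ht,hs=hs,tt=tt,ts=ts,bt=bt,bs=bs).items(): print(k,v)
print("handle",plane("top",ht[1],.141),tri(ht[1],hs[1]))
p=cv2.boxPoints(ht[0]);w=[plane("top",q,.14)[:2] for q in p]; print(w)
print("tip",plane("top",tt[1],.095),tri(tt[1],ts[1]))
print("button",plane("top",bt[1],.11),plane("top",(422,223.6),.12),tri((422,223.6),(230,228.2)))
E
```

```text
ht (((283.53350830078125, 212.78941345214844), (46.012264251708984, 3.5463109016418457), 9.039482116699219), array([283.7124183 , 212.74509804]), np.int32(153))
hs (((329.0000305175781, 169.49998474121094), (1.9695959091186523, 34.533592224121094), 66.80140686035156), array([328.52112676, 169.69014085]), np.int32(71))
tt (((414.5, 169.5), (9.0, 7.0), 90.0), array([414.60655738, 169.31147541]), np.int32(61))
ts (((260.88458251953125, 265.076904296875), (7.765803337097168, 5.824352264404297), 56.3099365234375), array([260.81578947, 265.15789474]), np.int32(38))
bt (((421.00006103515625, 223.50003051757812), (14.849241256713867, 14.849241256713867), 45.0), array([420.40178571, 223.73214286]), np.int32(112))
bs (((229.67152404785156, 231.84669494628906), (8.030961990356445, 12.644493103027344), 70.01689910888672), array([229.59183673, 232.73469388]), np.int32(49))
handle [0.47875107 0.17003999 0.141     ] (array([0.47809496, 0.16914481, 0.13923226]), np.float64(0.002532982022902491))
[array([0.48189342, 0.22795667]), array([0.49063163, 0.22687392]), array([0.47543619, 0.11332764]), array([0.46673422, 0.11447749])]
tip [ 0.60084436 -0.16186912  0.095     ] (array([ 0.60137313, -0.16362441,  0.08876325]), np.float64(0.0011866207225225249))
button [ 0.46035496 -0.17444572  0.11      ] [ 0.46064898 -0.17630106  0.12      ] (array([ 0.46160724, -0.17623162,  0.11371739]), np.float64(0.0033037864259743664))
```

The checks agree. Button to tip is 141 mm, as given, and the bar and tip heights match. The vent's yaw is about +5.3° and the lid's about −7.4°. Next I'll swing towards the vent with the fingers closing.

Emit:
{"name": "drive_tool", "arguments": {
  "series": [0,0,14,-8,-6,-0.5,-1,0,0,14,-8,-6,-0.5,-1,0,0,14,-8,-6,-0.5,-1,0,0,14,-8,-6,-0.5,-1,0,0,14,-8,-6,-0.5,-1,0,0,14,-8,-6,-0.5,-1,0,0,14,-8,-6,-0.5,-1,0,0,14,-8,-6,-0.5,-1,0,0,14,-8,-6,-0.5,-1,0,0,14,-8,-6,-0.5,-1],
  "grip_force": 20
}}

```text
time: 0.93
ee_pos: [0.4515, 0.2153, 0.2396]
eef_rot: [0.736, 0.677, 0.0, 0.0]
ft_force: [0.8, 0.4, 0.4]
width: 0.028
grip_force: 0.0
```

```bash
cat >> h.py <<'E'
def go(P,yaw):
    "yaw deg: wanted world direction of tool y, tool straight down"
    s=telemetry.read_state(); c=R.from_quat(s["eef_rot"]); a=np.radians(yaw)
    y=np.array([np.cos(a),np.sin(a),0]); z=np.array([0,0,-1.]); T=R.from_matrix(np.stack([np.cross(y,z),y,z],1))
    print("t",round(s["time"],2),"pos",s["ee_pos"].round(4),"F",s["ft_force"].round(1),"j",s["joint_positions"].round(2),"w",round(s["width"],4))
    print("turn",(np.degrees((c.inv()*T).as_rotvec())/5).round(2),"shift",totool(P).round(3))
E
python3 -c "
from h import *
go([.4606,-.1757,.175],-84.7)"
```

```text
t 0.93 pos [0.4515 0.2153 0.2396] F [0.8 0.4 0.4] j [-0.82  0.04  0.29  1.77 -0.01  1.34 -0.61] w 0.028
turn [ 1.000e-02 -0.000e+00  1.597e+01] shift [-9.719  1.051  1.62 ]
```

Emit:
{"name": "drive_tool", "arguments": {
  "series": [0,0,14,-9.72,1.05,0.5,-1,0,0,14,-9.72,1.05,0.5,-1,0,0,14,-9.72,1.05,0.5,-1,0,0,14,-9.72,1.05,0.5,-1,0,0,14,-9.72,1.05,0.5,-1,0,0,14,-9.72,1.05,0.5,-1,0,0,14,-9.72,1.05,0.5,-1,0,0,14,-9.72,1.05,0.5,-1,0,0,14,-9.72,1.05,0.5,-1,0,0,14,-9.72,1.05,0.5,-1]
}}

```text
time: 1.77
ee_pos: [0.4617, -0.1769, 0.2193]
eef_rot: [0.991, 0.131, 0.0, 0.001]
ft_force: [-0.0, 0.3, -0.1]
width: 0.0006
grip_force: 0.0
```

```bash
python3 -c "
from h import *
go([.4606,-.1757,.15],-84.7)"
```

```text
t 1.77 pos [ 0.4617 -0.1769  0.2193] F [-0.   0.3 -0.1] j [-0.41  0.02  0.7   1.83 -0.01  1.3  -1.01] w 0.0006
turn [ 0.02 -0.    1.95] shift [-0.019 -0.038  1.733]
```

Emit:
{"name": "drive_tool", "arguments": {
  "series": [0,0,1.95,0,-0.04,1.0,-1,0,0,1.95,0,-0.04,1.73,-1,0,0,1.95,0,-0.04,1.8,-1,0,0,1.95,0,-0.04,1.9,-1,0,0,1.95,0,-0.04,1.98,-1,0,0,1.95,0,-0.04,2.04,-1,0,0,1.95,0,-0.04,2.1,-1,0,0,1.95,0,-0.04,2.13,-1,0,0,1.95,0,-0.04,2.16,-1,0,0,1.95,0,-0.04,2.16,-1]
}}

```text
time: 2.6
ee_pos: [0.4627, -0.1694, 0.1331]
eef_rot: [0.999, 0.053, 0.0, -0.0]
ft_force: [-0.1, -0.4, 0.2]
width: 0.0002
grip_force: 0.0
```

```bash
python3 -c "
from h import *
go([.4606,-.1757,.131],-84.7)"
```

```text
t 2.6 pos [ 0.4627 -0.1694  0.1331] F [-0.1 -0.4  0.2] j [-0.4   0.11  0.7   1.94 -0.08  1.11 -1.13] w 0.0002
turn [-0.   -0.    0.15] shift [-0.069  0.151  0.052]
```

```bash
python3 - <<'E'
from h import *
s=camera("scene"); t=camera("top")
a=cv2.resize(s[205:285,190:290],None,fx=4,fy=4,interpolation=cv2.INTER_CUBIC); b=cv2.resize(t[150:250,370:470],None,fx=4,fy=4,interpolation=cv2.INTER_CUBIC)
cv2.imwrite("pics/b.png",np.hstack([a,b[:320]])[:,:,::-1]); print(telemetry.read_state()["ee_pos"],telemetry.read_state()["ft_force"])
E
```

```text
[ 0.46271706 -0.16949461  0.1331456 ] [ 0.44049457 -1.23778329  0.24542302]
```

View pics/b.png

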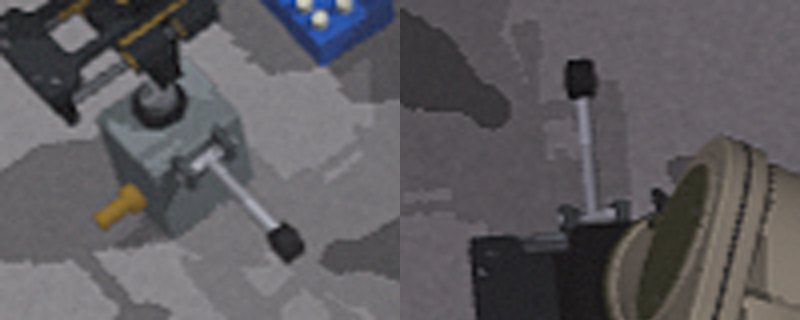

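The lever is still up at scene px (262,266). The closed fingertips show at about (231,226), over the button at (230,229). I'll check where the fingertips should project.

```bash
python3 - <<'E'
from h import *
s=telemetry.read_state();c=R.from_quat(s["eef_rot"])
for d in(.022,.003,-.05): 
    P=s["ee_pos"]+c.apply([0,0,d]); print(P.round(4),proj("scene",P),proj("top",P))
print("btn",proj("scene",[.4606,-.1757,.12]),proj("scene",[.4606,-.1757,.112]))
print(s["torque"],s["joint_positions"])
E
```

```text
[ 0.4627 -0.1695  0.1111] [231.80880189 227.7213038 ] [418.53847351 222.74055355]
[ 0.4627 -0.1695  0.1301] [230.771745   224.10378453] [420.14690913 222.66317506]
[ 0.4627 -0.1695  0.1831] [227.73284811 213.50333623] [424.9368116  222.43274281]
btn [229.0345615  226.66038648] [229.48039168 228.17182079]
[-0.06718952  0.14976508  0.04828434] [-0.39512645  0.11445009  0.70172265  1.9441879  -0.08261203  1.1108801
 -1.12543939]
```

Emit:
{"name": "drive_tool", "arguments": {
  "series": [0,0,0,-0.07,0.15,-0.1,-1,0,0,0,-0.07,0.15,0,-1,0,0,0,-0.07,0.15,0.05,-1,0,0,0,-0.07,0.15,0.1,-1,0,0,0,-0.07,0.15,0.15,-1,0,0,0,-0.07,0.15,0.2,-1,0,0,0,-0.07,0.15,0.2,-1]
}}

```text
time: 3.28
ee_pos: [0.4602, -0.1756, 0.1244]
eef_rot: [0.999, 0.053, -0.0, -0.0]
ft_force: [0.7, -0.5, 0.1]
width: 0.0008
grip_force: 0.0
```

```bash
python3 - <<'E'
from h import *
go([.4606,-.1757,.131],-84.7)
s=camera("scene")
cv2.imwrite("pics/b2.png",cv2.resize(s[205:285,190:290],None,fx=4,fy=4,interpolation=cv2.INTER_CUBIC)[:,:,::-1])
g=cv2.cvtColor(s,cv2.COLOR_RGB2GRAY)[250:290,240:280]<50; ys,xs=np.where(g); print(xs.mean()+240,ys.mean()+250,g.sum())
E
```

```text
t 3.28 pos [ 0.4602 -0.1756  0.1244] F [ 0.7 -0.5  0.1] j [-0.38  0.13  0.71  1.95 -0.09  1.09 -1.1 ] w 0.0008
turn [-0.    0.01  0.15] shift [ 0.01   0.005 -0.166]
260.90909090909093 265.09090909090907 44
```

View pics/b2.png

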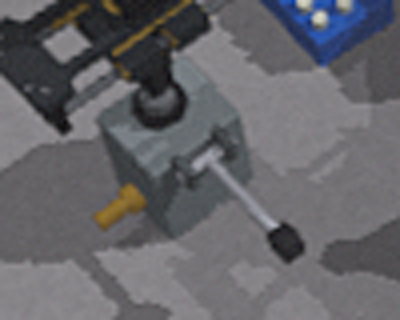

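The fingertips sit just at the button face at (230,228), with no force yet, so their real reach is shorter than 22 mm when closed. I'll keep going down slowly and watch the force.

Emit:
{"name": "drive_tool", "arguments": {
  "series": [0,0,0,0,0,0.05,-1,0,0,0,0,0,0.1,-1,0,0,0,0,0,0.15,-1,0,0,0,0,0,0.15,-1]
}}

```text
time: 3.67
ee_pos: [0.4602, -0.1757, 0.1185]
eef_rot: [0.999, 0.053, -0.0, -0.0]
ft_force: [0.5, -1.1, -0.6]
width: -0.0001
grip_force: 0.0
```

```bash
python3 - <<'E'
from h import *
print(r.tips_ahead); go([.4606,-.1757,.131],-84.7)
s=camera("scene")
g=cv2.cvtColor(s,cv2.COLOR_RGB2GRAY)[250:290,240:280]<50; ys,xs=np.where(g); print(xs.mean()+240,ys.mean()+250,g.sum())
E
```

```text
0.022
t 3.67 pos [ 0.4602 -0.1757  0.1185] F [ 0.5 -1.1 -0.6] j [-0.38  0.14  0.71  1.96 -0.1   1.08 -1.1 ] w -0.0001
turn [-0.    0.01  0.15] shift [ 0.009  0.002 -0.313]
261.0 265.0869565217391 46
```

```bash
python3 - <<'E'
from h import *
s=camera("scene")
z=telemetry.read_state(); P=z["ee_pos"];c=R.from_quat(z["eef_rot"])
a=cv2.resize(s[190:250,190:270],None,fx=6,fy=6,interpolation=cv2.INTER_CUBIC)[:,:,::-1].copy()
for k,d in enumerate((.022,0,-.048)):
    q=(proj("scene",P+c.apply([0,0,d]))-[190,190]+.5)*6; cv2.circle(a,tuple(int(v) for v in q),3,[(0,0,255),(0,255,0),(255,0,0)][k],-1)
b0=cv2.imread("pics/scene0.png"); b=cv2.resize(b0[0:100,345:425],None,fx=4,fy=4,interpolation=cv2.INTER_CUBIC)
c=R.from_quat([ 2.09783465e-01,  9.77747588e-01, -7.32723959e-04, -1.23175818e-04])
for k,v in enumerate(([0,.05,.022],[0,-.05,.022],[0,0,-.048])):
    q=(proj("scene",np.array([0.25626518, 0.56960256, 0.21852675])+c.apply(v))-[345,0]+.5)*4; cv2.circle(b,tuple(int(v) for v in q),3,[(0,0,255),(0,255,0),(255,0,0)][k],-1)
o=np.zeros((400,800,3),np.uint8); o[:360,:480]=a; o[:,480:]=b; cv2.imwrite("pics/d.png",o)
E
```

```text
(no output)
```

View pics/d.png

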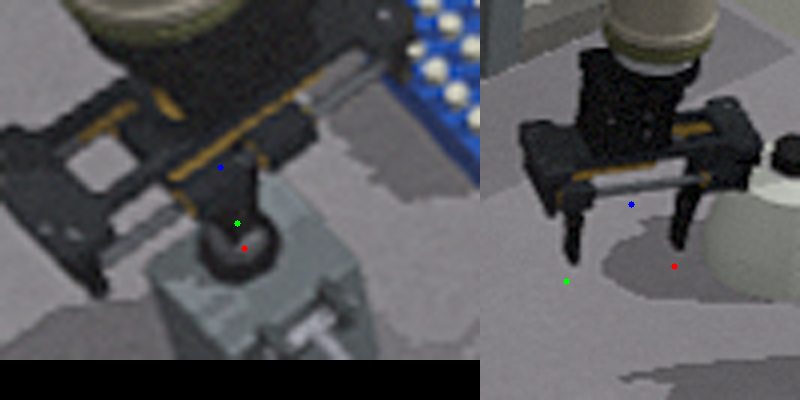

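In the picture the fingers sit a few pixels higher than the projected points (fingertip near (229,226), red mark at (230.7,231)). The tips are therefore some 10–15 mm higher than computed, and still over the button. Going on down in small steps.

Emit:
{"name": "drive_tool", "arguments": {
  "series": [0,0,0,0,0,0.04,-1,0,0,0,0,0,0.08,-1,0,0,0,0,0,0.12,-1,0,0,0,0,0,0.12,-1]
}}

```text
time: 4.1
ee_pos: [0.4603, -0.1757, 0.1138]
eef_rot: [0.999, 0.053, -0.0, -0.0]
ft_force: [0.2, 0.1, 0.6]
width: 0.0005
grip_force: 0.0
```

Emit:
{"name": "drive_tool", "arguments": {
  "series": [0,0,0,0,0,0.04,-1,0,0,0,0,0,0.08,-1,0,0,0,0,0,0.08,-1]
}}

```text
time: 4.35
ee_pos: [0.4603, -0.1757, 0.1105]
eef_rot: [0.999, 0.053, -0.0, -0.0]
ft_force: [0.3, 0.4, 1.0]
width: -0.0
grip_force: 0.0
```

Emit:
{"name": "drive_tool", "arguments": {
  "series": [0,0,0,0,0,0.04,-1,0,0,0,0,0,0.08,-1,0,0,0,0,0,0.08,-1]
}}

```text
time: 4.6
ee_pos: [0.4606, -0.1758, 0.1092]
eef_rot: [0.999, 0.052, 0.0, -0.001]
ft_force: [-9.7, 4.1, 24.0]
width: 0.0008
grip_force: 11.9
```

```bash
cat >> h.py <<'E'
def tip():
    s=camera("scene"); g=cv2.cvtColor(s,cv2.COLOR_RGB2GRAY)[250:300,235:280]<50; ys,xs=np.where(g); print("tip px",xs.mean()+235,ys.mean()+250,g.sum())
E
python3 - <<'E'
from h import *
tip(); go([.4606,-.1757,.11],-84.7)
for a in(0,.35,.7): print(a,proj("scene",[.4686+(.043+.09*np.cos(a))*.9957,-.1755+(.051+.09*np.cos(a))*.092,.09-.09*np.sin(a)]))
E
```

```text
tip px 257.8974358974359 269.3076923076923 39
t 4.65 pos [ 0.4606 -0.1757  0.1092] F [-9.3  3.7 24.6] j [-0.38  0.15  0.7   1.97 -0.11  1.06 -1.09] w 0.0004
turn [-0.01 -0.    0.14] shift [-0.    -0.001 -0.021]
0 [261.25776121 264.63683019]
0.35 [261.11290467 268.45354316]
0.7 [258.62486529 269.12550691]
```

The button is all the way in (24 N against the stop) and the lever disc moved to (257.9,269.3), which matches full drop. So the real fingertips are about 25 mm higher than the telemetry implies. I'll back off and see what offset explains the first picture.

Emit:
{"name": "drive_tool", "arguments": {
  "series": [0,0,0,0,0,-0.6,-1,0,0,0,0,0,-1.5,0,0,0,0,0,0,-2.5,0,0,0,0,0,0,-2.5,0]
}}

```text
time: 4.98
ee_pos: [0.4633, -0.1769, 0.2142]
eef_rot: [0.999, 0.052, 0.004, 0.001]
ft_force: [0.2, -0.5, 1.5]
width: 0.0135
grip_force: 0.0
```

```bash
python3 - <<'E'
from h import *
tip(); go([.58,-.1643,.2],-84.7)
P=np.array([0.25626518, 0.56960256, 0.21852675]); c=R.from_quat([ 2.09783465e-01,  9.77747588e-01, -7.32723959e-04, -1.23175818e-04])
for v in([0,.05,.022],[0,-.05,.022],[0,.05,-.003],[0,-.05,-.003]): print(v,proj("scene",P+c.apply(v)))
print("obs R",[345+(682-480)/4-.5,248/4-.5],"L",[345+92/4-.5,262/4-.5])
E
```

```text
tip px 257.8333333333333 269.27777777777777 36
t 5.03 pos [ 0.4624 -0.1763  0.2111] F [ 0.   0.1 -0.8] j [-0.41  0.02  0.71  1.84 -0.02  1.27 -1.17] w 0.0169
turn [ 0.01 -0.07  0.14] shift [2.953 0.01  0.296]
[0, 0.05, 0.022] [393.05987061  66.06527578]
[0, -0.05, 0.022] [366.015354    69.86691375]
[0, 0.05, -0.003] [394.16611783  60.04265967]
[0, -0.05, -0.003] [366.76145996  63.83767915]
obs R [395.0, 61.5] L [367.5, 65.0]
```

The first picture fits tips about 3 mm behind the reported TCP, with no sideways offset. So the true grasp height is the reported z plus 22 mm. Moving above the dropped lever tip at (0.580,−0.1647).

Emit:
{"name": "drive_tool", "arguments": {
  "series": [0,0,0.14,1,0,0,0.3,0,0,0.14,2,0,0,0.3,0,0,0.14,2.94,0,0,0.3,0,0,0.14,2.94,0,1,0.3,0,0,0.14,2.94,0,2,0.3,0,0,0.14,2.94,0,2.5,0.3,0,0,0.14,2.94,0,2.5,0.3]
}}

```text
time: 5.62
ee_pos: [0.5739, -0.1625, 0.1016]
eef_rot: [0.999, 0.046, -0.005, -0.001]
ft_force: [-0.3, 0.7, 0.8]
width: 0.0551
grip_force: 0.0
```

```bash
python3 - <<'E'
from h import *
tip(); go([.5799,-.1647,.010],-84.7)
s=camera("scene"); cv2.imwrite("pics/e.png",cv2.resize(s[200:300,190:320],None,fx=5,fy=5,interpolation=cv2.INTER_CUBIC)[:,:,::-1])
E
```

```text
tip px 247.28467153284672 260.7153284671533 137
t 5.67 pos [ 0.5754 -0.1631  0.105 ] F [0.2 0.3 0.8] j [-0.33  0.42  0.67  1.7  -0.29  1.13 -1.06] w 0.0557
turn [-0.01  0.06  0.  ] shift [0.121 0.053 2.373]
```

View pics/e.png

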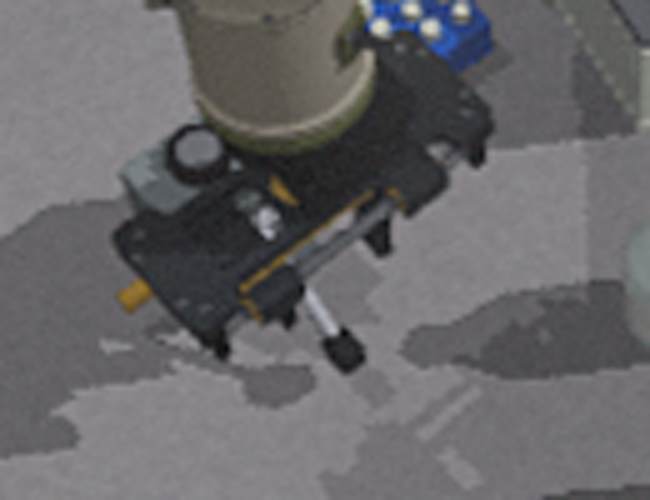

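The open fingers are at about (266,249) and (248,264), straddling the lever line, and the disc is at (259,270). Now down.

Emit:
{"name": "drive_tool", "arguments": {
  "series": [0,0,0,0.12,0.05,0.8,0.3,0,0,0,0.12,0.05,1.6,0.3,0,0,0,0.12,0.05,2.1,0.3,0,0,0,0.12,0.05,2.3,0.3,0,0,0,0.12,0.05,2.3,0.3,0,0,0,0.12,0.05,2.3,0.3]
}}

```text
time: 6.22
ee_pos: [0.5835, -0.1653, 0.0177]
eef_rot: [0.999, 0.046, 0.001, 0.0]
ft_force: [0.1, 0.9, 1.0]
width: 0.0568
grip_force: 0.0
```

```bash
python3 - <<'E'
from h import *
go([.5799,-.1647,.010],-84.7)
E
```

```text
t 6.22 pos [ 0.5835 -0.1653  0.0177] F [0.1 0.9 1. ] j [-0.28  0.54  0.61  1.74 -0.37  0.97 -1.  ] w 0.0568
turn [ 0.01 -0.03  0.  ] shift [-0.09  -0.024  0.191]
```

Emit:
{"name": "drive_tool", "arguments": {
  "series": [0,0,0,-0.09,-0.02,0.16,0.3,0,0,0,-0.09,-0.02,0.16,0.3,0,0,0,-0.09,-0.02,0.16,-0.8,0,0,0,-0.09,-0.02,0.16,-0.8,0,0,0,-0.09,-0.02,0.16,-0.8,0,0,0,-0.09,-0.02,0.16,-0.8,0,0,0,-0.09,-0.02,0.16,-0.8,0,0,0,-0.09,-0.02,0.16,-0.8],
  "grip_force": 8
}}

```text
time: 6.88
ee_pos: [0.5788, -0.1645, 0.0094]
eef_rot: [0.999, 0.046, 0.0, -0.0]
ft_force: [-0.0, 0.8, -0.1]
width: 0.0247
grip_force: 0.0
```

```bash
python3 - <<'E'
from h import *
go([.5799,-.1647,.010],-84.7)
E
```

```text
t 6.88 pos [ 0.5788 -0.1645  0.0094] F [-0.   0.8 -0.1] j [-0.28  0.55  0.61  1.76 -0.38  0.95 -0.99] w 0.0247
turn [-0.   -0.    0.01] shift [ 0.028  0.008 -0.015]
```

Emit:
{"name": "drive_tool", "arguments": {
  "series": [0,0,0,0.02,0,0,-0.8,0,0,0,0.02,0,0,-0.8,0,0,0,0.02,0,0,-0.8,0,0,0,0.02,0,0,-0.8]
}}

```text
time: 7.22
ee_pos: [0.5796, -0.1658, 0.0095]
eef_rot: [0.999, 0.046, 0.0, 0.001]
ft_force: [0.5, -5.6, -2.0]
width: 0.0157
grip_force: 8.0
```

The disc is gripped (15.7 mm, 8 N). Lifting it along its arc, with a little overshoot against the stop.

Emit:
{"name": "drive_tool", "arguments": {
  "series": [0,0,0,0.135,0,-0.18,-0.8,0,0,0,0.25,0,-0.37,-0.8,0,0,0,0.35,0,-0.57,-0.8,0,0,0,0.43,0,-0.785,-0.8,0,0,0,0.485,0,-1.0,-0.8,0,0,0,0.52,0,-1.225,-0.8,0,0,0,0.53,0,-1.4,-0.8,0,0,0,0.53,0,-1.5,-0.8,0,0,0,0.53,0,-1.54,-0.8,0,0,0,0.53,0,-1.54,-0.8]
}}

```text
time: 8.05
ee_pos: [0.6008, -0.1636, 0.0709]
eef_rot: [0.999, 0.046, 0.0, 0.001]
ft_force: [3.2, -6.0, -3.4]
width: 0.016
grip_force: 8.0
```

```bash
python3 - <<'E'
from h import *
go([.601,-.1627,.068],-84.7)
E
```

```text
t 8.05 pos [ 0.6008 -0.1636  0.0709] F [ 3.2 -6.  -3.4] j [-0.3   0.51  0.64  1.66 -0.34  1.08 -1.04] w 0.016
turn [ 0.02 -0.01 -0.  ] shift [ 0.007 -0.023  0.072]
```

Emit:
{"name": "drive_tool", "arguments": {
  "series": [0,0,0,0,0,-0.05,-0.8,0,0,0,0,0,-0.1,-0.8,0,0,0,0,0,-0.1,-0.8]
}}

```text
time: 8.3
ee_pos: [0.5998, -0.1637, 0.0741]
eef_rot: [0.999, 0.046, -0.001, 0.001]
ft_force: [1.6, -7.1, -7.0]
width: 0.0162
grip_force: 8.0
```

The stop is holding (7 N). Release and look before leaving.

Emit:
{"name": "drive_tool", "arguments": {
  "series": [0,0,0,0,0,0,0.2,0,0,0,0,0,0,0.2,0,0,0,0,0,0,0.2,0,0,0,0,0,0,0.2,0,0,0,0,0,0,0.2,0,0,0,0,0,-1,0.2,0,0,0,0,0,-2,0.2,0,0,0,0,0,-3,0.2,0,0,0,0,0,-3,0.2]
}}

```text
time: 9.05
ee_pos: [0.6038, -0.1638, 0.2033]
eef_rot: [0.999, 0.046, 0.005, 0.001]
ft_force: [0.3, 0.3, -0.7]
width: 0.0518
grip_force: 0.0
```

```bash
python3 - <<'E'
from h import *
go([.4785,.1695,.21],-7.4)
s=camera("scene");cv2.imwrite("pics/f.png",cv2.resize(s[190:310,190:350],None,fx=5,fy=5,interpolation=cv2.INTER_CUBIC)[:,:,::-1])
g=cv2.cvtColor(s,cv2.COLOR_RGB2GRAY)[257:273,253:269]<50; ys,xs=np.where(g); print(xs.mean()+253,ys.mean()+257,g.sum())
E
```

```text
t 9.05 pos [ 0.6038 -0.1638  0.2033] F [ 0.3  0.3 -0.7] j [-0.34  0.39  0.7   1.53 -0.26  1.31 -1.09] w 0.0518
turn [  0.11  -0.09 -15.46] shift [-2.346 -8.586 -0.212]
260.93333333333334 265.0888888888889 45
```

View pics/f.png

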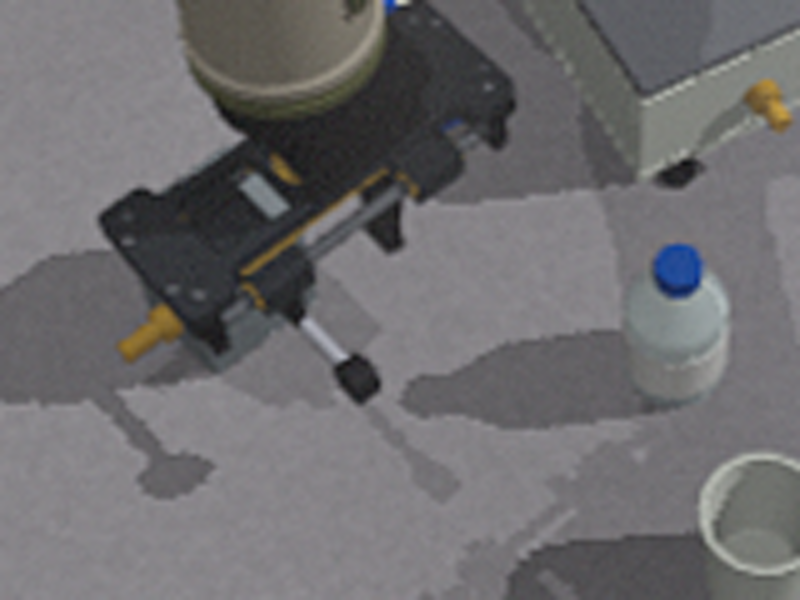

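The disc is back at (260.9,265.1), exactly its starting pixel, so the lever is fully up and released. The bottle is undisturbed. On to the lid handle.

Emit:
{"name": "drive_tool", "arguments": {
  "series": [0,0,-15.4,-2.35,-8.59,-0.2,0.3,0,0,-15.4,-2.35,-8.59,-0.2,0.3,0,0,-15.4,-2.35,-8.59,-0.2,0.3,0,0,-15.4,-2.35,-8.59,-0.2,0.3,0,0,-15.4,-2.35,-8.59,-0.2,0.3,0,0,-15.4,-2.35,-8.59,-0.2,0.3,0,0,-15.4,-2.35,-8.59,-0.2,0.3,0,0,-15.4,-2.35,-8.59,-0.2,0.3,0,0,-15.4,-2.35,-8.59,-0.2,0.3,0,0,-15.4,-2.35,-8.59,-0.2,0.3]
}}

```text
time: 9.93
ee_pos: [0.4722, 0.1771, 0.2024]
eef_rot: [0.778, 0.628, -0.0, -0.001]
ft_force: [0.9, -0.2, -0.3]
width: 0.0565
grip_force: 0.0
```

Emit:
{"name": "drive_tool", "arguments": {
  "series": [0,0,0,0,0,0,0.3,0,0,0,0,0,0,0.3,0,0,0,0,0,0,0.3]
}}

```text
time: 10.18
ee_pos: [0.4754, 0.1699, 0.2027]
eef_rot: [0.785, 0.62, -0.0, 0.0]
ft_force: [-0.1, 0.5, 0.1]
width: 0.0568
grip_force: 0.0
```

```bash
python3 - <<'E'
from h import *
go([.4785,.1695,.116],-7.4)
E
```

```text
t 10.18 pos [0.4754 0.1699 0.2027] F [-0.1  0.5  0.1] j [-0.78  0.07  0.36  1.81 -0.03  1.26 -0.64] w 0.0568
turn [-0.   0.  -1.2] shift [0.01  0.079 2.167]
```

Emit:
{"name": "drive_tool", "arguments": {
  "series": [0,0,-1.2,0.01,0.08,0.3,0.3,0,0,-1.2,0.01,0.08,0.8,0.3,0,0,-1.2,0.01,0.08,1.3,0.3,0,0,-1.2,0.01,0.08,1.8,0.3,0,0,-1.2,0.01,0.08,2.1,0.3,0,0,-1.2,0.01,0.08,2.17,0.3,0,0,-1.2,0.01,0.08,2.17,0.3,0,0,-1.2,0.01,0.08,2.17,0.3]
}}

```text
time: 10.85
ee_pos: [0.4789, 0.1702, 0.1168]
eef_rot: [0.75, 0.661, 0.0, 0.0]
ft_force: [-0.1, 0.2, 0.4]
width: 0.0567
grip_force: 0.0
```

```bash
python3 - <<'E'
from h import *
go([.4785,.1695,.116],-7.4)
s=camera("scene");cv2.imwrite("pics/g.png",cv2.resize(s[120:240,270:400],None,fx=5,fy=5,interpolation=cv2.INTER_CUBIC)[:,:,::-1])
E
```

```text
t 10.85 pos [0.4789 0.1702 0.1168] F [-0.1  0.2  0.4] j [-0.76  0.16  0.36  1.91 -0.06  1.08 -0.5 ] w 0.0567
turn [ 0.01 -0.    0.04] shift [-0.019 -0.008  0.02 ]
```

View pics/g.png

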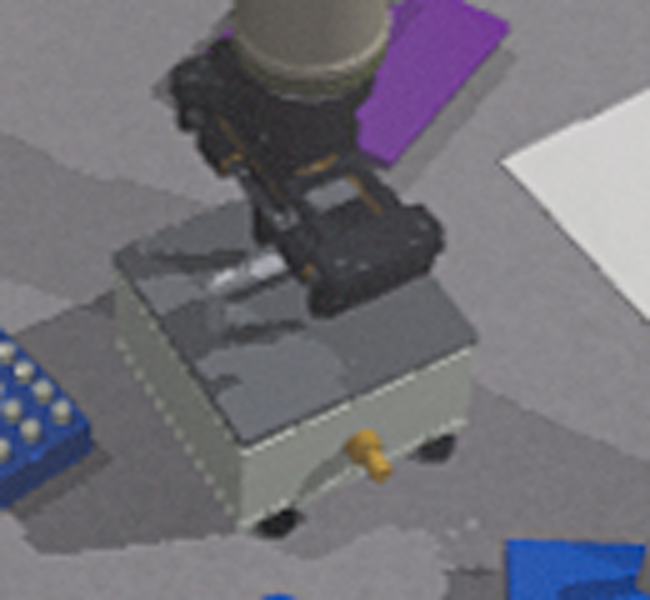

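The gripper straddles the bar at about (325,174), centred on the lid. Closing with full grip.

Emit:
{"name": "drive_tool", "arguments": {
  "series": [0,0,0,0,0,0,-0.9,0,0,0,0,0,0,-0.9,0,0,0,0,0,0,-0.9,0,0,0,0,0,0,-0.9,0,0,0,0,0,0,-0.9,0,0,0,0,0,0,-0.9,0,0,0,0,0,0,-0.9,0,0,0,0,0,0,-0.9,0,0,0,0,0,0,-0.9,0,0,0,0,0,0,-0.9],
  "grip_force": 50
}}

```text
time: 11.73
ee_pos: [0.4784, 0.1707, 0.1162]
eef_rot: [0.749, 0.662, 0.0, -0.0]
ft_force: [0.4, 0.2, -0.6]
width: 0.0127
grip_force: 49.9
```

Gripped. Pulling slowly.

Emit:
{"name": "drive_tool", "arguments": {
  "series": [0,0,0,0,0,-0.025,-0.9,0,0,0,0,0,-0.05,-0.9,0,0,0,0,0,-0.075,-0.9,0,0,0,0,0,-0.1,-0.9,0,0,0,0,0,-0.1,-0.9]
}}

```text
time: 12.15
ee_pos: [0.4777, 0.1703, 0.1196]
eef_rot: [0.749, 0.662, -0.001, -0.0]
ft_force: [0.1, -0.9, -9.8]
width: 0.0123
grip_force: 49.9
```

Emit:
{"name": "drive_tool", "arguments": {
  "series": [0,0,0,0,0,-0.025,-0.9,0,0,0,0,0,-0.05,-0.9,0,0,0,0,0,-0.075,-0.9,0,0,0,0,0,-0.1,-0.9,0,0,0,0,0,-0.1,-0.9]
}}

```text
time: 12.57
ee_pos: [0.479, 0.1708, 0.1251]
eef_rot: [0.749, 0.662, 0.001, 0.0]
ft_force: [-1.0, -1.4, -3.2]
width: 0.0126
grip_force: 50.1
```

Emit:
{"name": "drive_tool", "arguments": {
  "series": [0,0,0,0,0,-0.025,-0.9,0,0,0,0,0,-0.05,-0.9,0,0,0,0,0,-0.075,-0.9,0,0,0,0,0,-0.1,-0.9,0,0,0,0,0,-0.1,-0.9]
}}

```text
time: 12.98
ee_pos: [0.4785, 0.1708, 0.1285]
eef_rot: [0.749, 0.662, 0.0, 0.0]
ft_force: [0.5, 1.0, -2.1]
width: 0.0125
grip_force: 50.0
```

The pull peaked and fell off, so the seal is free. On to 30 mm.

Emit:
{"name": "drive_tool", "arguments": {
  "series": [0,0,0,0,0,-0.05,-0.9,0,0,0,0,0,-0.1,-0.9,0,0,0,0,0,-0.15,-0.9,0,0,0,0,0,-0.2,-0.9,0,0,0,0,0,-0.25,-0.9,0,0,0,0,0,-0.3,-0.9,0,0,0,0,0,-0.35,-0.9,0,0,0,0,0,-0.4,-0.9,0,0,0,0,0,-0.45,-0.9,0,0,0,0,0,-0.45,-0.9]
}}

```text
time: 13.82
ee_pos: [0.4785, 0.1707, 0.1466]
eef_rot: [0.749, 0.662, 0.0, 0.0]
ft_force: [-0.1, -0.0, -2.1]
width: 0.0124
grip_force: 50.0
```

Emit:
{"name": "drive_tool", "arguments": {
  "series": [0,0,0,0,0,0,-0.9,0,0,0,0,0,0,-0.9,0,0,0,0,0,0,-0.9,0,0,0,0,0,0,-0.9,0,0,0,0,0,0,-0.9,0,0,0,0,0,0,-0.9]
}}

```text
time: 14.32
ee_pos: [0.4783, 0.1706, 0.1461]
eef_rot: [0.749, 0.662, -0.0, -0.0]
ft_force: [0.3, 0.2, -2.2]
width: 0.0126
grip_force: 50.0
```

```bash
python3 - <<'E'
from h import *
go([.4785,.1695,.1465],-7.4)
s=camera("scene");t=camera("top")
a=cv2.resize(s[130:230,270:370],None,fx=4,fy=4,interpolation=cv2.INTER_CUBIC);b=cv2.resize(t[160:260,240:340],None,fx=4,fy=4,interpolation=cv2.INTER_CUBIC)
cv2.imwrite("pics/i.png",np.hstack([a,b])[:,:,::-1])
E
```

```text
t 14.32 pos [0.4783 0.1706 0.1461] F [ 0.3  0.2 -2.2] j [-0.77  0.13  0.36  1.88 -0.05  1.14 -0.51] w 0.0126
turn [-0.    0.    0.07] shift [-0.027  0.009 -0.011]
```

View pics/i.png

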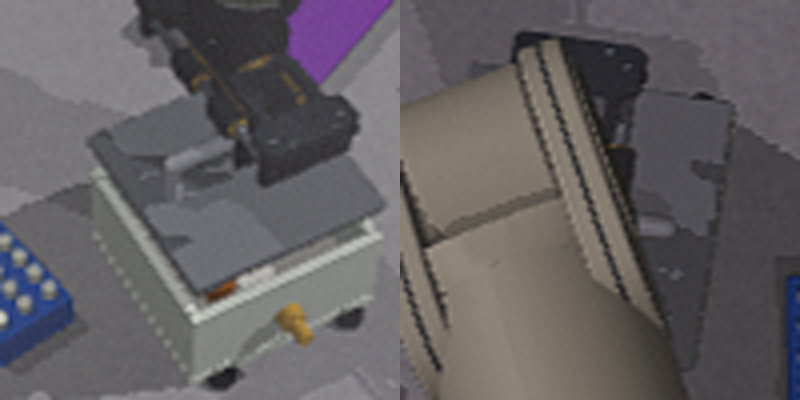

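The lid is free and above the box, with a gap all round. Its visible plate corners are at (318.7,202.5), (366.2,181) and (292.5,164). I'll check these against a level lid 30 mm up.

```bash
python3 - <<'E'
from h import *
q=R.from_euler('z',-7.4,degrees=True); C=np.array([.4785,.170,0])
for n,v in dict(front=(.085,-.085),right=(.085,.085),left=(-.085,-.085)).items():
    for b in(0,.03): print(n,b,"top",proj("scene",C+q.apply([*v,.102+b])).round(1),"bottom",proj("scene",C+q.apply([*v,.09+b])).round(1))
E
```

```text
front 0 top [319.  207.6] bottom [319.  209.9]
front 0.03 top [319.1 201.8] bottom [319.1 204.1]
right 0 top [366.6 185.3] bottom [366.2 187.7]
right 0.03 top [367.6 179.3] bottom [367.2 181.7]
left 0 top [292.1 169.4] bottom [292.2 171.8]
left 0.03 top [291.7 163.2] bottom [291.8 165.7]
```

All three corners agree with a level lid about 3 cm up. Handing in.

```bash
python3 -c "
from bench import r
print(r.close_job())"
```

```text
the job is handed in; nothing more can be done
None
```

I handed the job in at about 14 s: button pressed fully in, lever dropped then lifted fully back up and released, and the lid pulled free of its seal and held level about 3 cm above its seat; I steered clear of the bottle, rack and beaker but did not re-measure their positions at the end.

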